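# Turn the bread carousel and hang the roll basket on its hook

## Task

Turn the carousel of the little display stand clockwise (seen from above) until it comes up against its stop, so that its empty hook faces the front. Then hang the small bread basket by the middle of its handle on that hook, under the canopy's edge, lowering it gently until the hook carries it before you let go. Keep the basket upright all the time so that no roll would tip out, and leave the stack of cups, the jar and the loose bun where they are.

Things in the scene. Friction and masses are not known exactly. Their poses are not given: they have to be found in the camera images.
- stand: Fixed steel display stand. Origin: centre of its foot disc (radius 120 mm, 14 mm high) on the counter; z up; its -x axis is the front, where the empty hook points when the carousel is at its stop. A central post carries the canopy.
- canopy (a point): Centre of the underside of the stand's fixed round canopy: radius 74 mm, 330 to 370 mm above the counter. The hook lies only 26 mm outside its edge, so a gripper pointing straight down bumps into it: lean the tool's back away from the post, about 30 degrees.
- carousel (a joint): Carousel angle about the stand's upright axis, rad: 0 at the hard stop, growing counter-clockwise from above to 1.4; starts at 0.6 to 1.2. Dry friction 0.3 N m; stays where left. Wooden disc (radius 130 mm, z 16 to 30 mm), sleeve (radius 17 mm, up to z 307 mm) with the empty hook; on the side away from the hook an arm with a fixed steel scoop, within 90 mm of the axis.
- peg_top (a point): Top of the steel turning peg on the carousel's disc, 115 mm from the axis, 80 mm above the counter: 14 mm thick from the disc up, with an 18 mm head over its top 8 mm. It turns with the carousel; at the stop it stands 0.8 rad round from the hook, on the stand's +y side.
- hook_low (a point): Point 100 mm from the axis towards the empty hook, 215 mm up; turns with it. The hook's valley (wire centre line) is 0 to 28 mm straight above it: the hook is clamped at an unreported height that differs each time; find it by touch or sight. 8 mm wire; valley floor 8 mm long; a tip 118 mm from the axis, its top 24 mm above the valley's centre line. Rigid below 80 N.
- hook_root (a point): Point on the axis, 245 mm above the counter, near where the hook's arm leaves the sleeve by a dark clamp collar (radius 24 mm). From the valley the wire rises 22 mm to 82 mm from the axis, then 8 mm more to the sleeve: the valley is 36 mm wide between tip and inner shoulder.
- basket: Loose woven wooden basket, bread rolls fixed in it: 100 mm (x) by 130 mm (y) by 50 mm high, rolls up to 56 mm, 0.2 to 0.37 kg. Origin: centre of its underside; z up. Rigid steel bail handle of 9 mm round wire in its y-z plane: uprights at y = +-61 mm, level top bar along y, straight from y = -53 to +53 mm, centre line 140 mm above the underside.
- handle_mid (a point): Middle of the basket's handle bar, on its centre line, 140 mm above the basket's underside; axes as the basket's (bar along y).
- cups: Loose stack of nested paper cups, 84 mm wide, 142 mm high; bystander. Origin: centre of its underside.
- jar: Loose amber jar with steel lid, 66 mm wide, 90 mm high; bystander. Origin: centre of its underside.
- bun: Loose dark bun, 90 mm wide, 55 mm high; bystander. Origin: centre of its underside.
Mind the look-alikes: they are no part of the job. There is more than one size of the basket; the one meant has the size given above.

How it is judged (in metres and radians):
On the way, in this order (a step that is already met when the one before it is completed fails the run):
1. the carousel is turned to its stop (within 0.06 rad) (value of joint carousel below 0.06 rad), for 0.2 s.
2. still held by the fingers, the basket is lowered until its handle rests on the hook, the middle of the handle within 25 mm (horizontally) of the hook's valley (value of joint carousel below 0.06 rad and horizontal distance between handle_mid and hook_low below 0.025 m and height (world z) of basket above 0.06 m and contact force between basket and stand above 0.8 N and contact force between the fingers and basket above 0.5 N), for 0.15 s.
At the end, for the whole second after the job is handed in: The carousel is within 0.06 rad of its stop; the basket hangs on the hook (its weight rests there), the middle of its handle within 25 mm horizontally of the hook's valley and 215 to 265 mm above the counter, leaning less than 0.3 rad, released and nearly still (under 0.08 m/s) (value of joint carousel below 0.06 rad and horizontal distance between handle_mid and hook_low below 0.025 m and height (world z) of handle_mid between 0.215 and 0.265 m and angle between basket's own z axis and vertical below 0.3 rad and contact force between basket and stand above 1 N and contact force between the fingers and basket below 0.05 N and linear speed of basket below 0.08 m/s); the robot touches nothing.
It fails at once if the basket is tipped more than 0.6 rad (angle between basket's own z axis and vertical above 0.6 rad).
It fails at once if the basket is pressed or knocked on the stand with more than 30 N (contact force between basket and stand above 30 N).
It fails at once if the stack of cups is shifted more than 30 mm (distance of cups from where it was at the start of the episode above 0.03 m).
It fails at once if the jar is shifted more than 30 mm (distance of jar from where it was at the start of the episode above 0.03 m).
It fails at once if the bun is shifted more than 30 mm (distance of bun from where it was at the start of the episode above 0.03 m).
It also fails if it takes over 64 s, if anything falls off the work surface, if the arm or the gripper's body presses on something with over 40 N, if the wrist force passes 120 N, or if a joint passes its speed limit or range.

## Robot

A 7-joint arm with a two-finger parallel gripper is mounted at the origin on the work surface. World frame = base frame: x ahead of the robot, y to its left, z up, the work surface at z = 0. Lengths are in mm, angles in rad, forces in N, time in s.
With the tool pointing down it reaches from about 400 to 850 mm from the base axis. Payload 6.9 kg.
Tool frame: the origin (TCP) lies at the very end of the fingers, on their centre line; the grasp point (between the pads) lies 19 mm behind it; z points along the fingers, y is the line along which they close (so a half turn about z gives the same grasp; the last joint's range is limited). The gripper opens to 85 mm and grips with 20 to 120 N. Pads are 22 mm wide; open, the fingers measure 114 mm over their backs; the gripper's body (76 mm by 85 mm) begins 54 mm behind the grasp point. The pads swing forward as they close: fully open they stand 13 mm farther back than shut.
Start: joints at [1.278, 0.507, -0.238, 1.5, 0.126, 1.149, -0.155], TCP at [242.09, -576.198, 231.275] pointing down, gripper open.
Joint ranges: [-3.08, 3.08], [-0.24, 2.05], [-1.43, 1.35], [0, 2.5], [-1.52, 4.66], [0.17, 1.96], [-2.89, 2.89]. Speed limits (rad/s): [2.39, 2.39, 3.14, 3.14, 3.14, 3.14, 3.14].

## Interface

Orientations are given as a 3x3 rotation matrix whose columns are the frame's x, y, z axes.
In Python, from workcell import monitor, snapshot, r, find_in, silhouettes gives the robot as it stands.
- The arm moves only by the tool apply_moves, never from a script. Its argument "steps" is a list of rows, each a list of 5 numbers: the finger opening in mm, from 0 to 85.4, then the shift along the world's x, y, z in mm, then the turn about the world's z in degrees. A call has 1 to 20 rows; each row shifts and turns the commanded pose from where the row before left it; what a row does not reach is not made up. A row lasts 1/8 s, in which the tool goes at most 62.5 mm and 10.7 degrees, less where a joint would pass 70% of its speed; a pose out of reach is approached as far as the arm can. A call is refused whole if a number of a shift passes 62.5 or a number of a turn 10.7, either way. A call with a gripper value outside its range is refused whole. The fingers move at their own pace and stop on an object; the grip force is fixed at half the most. Time passes only in rows, so rows that do not move let the fingers close. It gives the time, the measured TCP pose, the force, the opening and the grip force at its end, in the units of the state.
- monitor.sense(): the state, without advancing time (a new reading comes with each control period).
- snapshot(name): name is "scene" or "top"; returns a dict with "color" (480x640x3 uint8, red, green, blue), "intrinsics" (3x3 intrinsics, pixels), "world_to_cam" (4x4, takes a point from world to camera coordinates). Camera axes: x right, y up, looking along -z (the intrinsics and any distortion apply to the point x, -y, -z); pixel columns grow to the right and rows downward; lengths in mm; the calibration is good to about 2 mm. A picture is of the moment at which its call begins. There is no depth.
- r.finish_job(): hands the job in; it is judged then, once.
Trained networks look in a picture, given as the dict that the camera call returned (one of the last four; its "shot" number tells which), for a name from the list of things; names that differ only in an ending like _2 or _b are one class to them, and where a whole thing is asked for, a point or a joint stands for the part that bears it (a point fixed in the world has none). Each returns a list of dicts, best first, with "conf" (0 to 1); they miss things now and then, are a little off and sometimes report something else, mostly with a low value. They report only what shows in the picture. A call takes as long as a camera call. They do not tell look-alikes from the thing itself.
- find_in(target, picture): "at" ([column, row] in pixels, amid what is visible of it).
- silhouettes(target, picture): "region" (480x640 bool, what is visible of it) and "at" ([column, row] in pixels, amid what is visible of it).
The state is a dict: "time": time; "joints": joint angles; "joint_vel": joint speeds; "joint_torque": joint torques, N m; "tool_pos": TCP position; "tcp_rot": TCP orientation; "contact_force": force on the tool from outside, world axes, zero at the start; "ft_torque": the same for the moment, N m; "grip_width": finger opening in mm; "grip_force": force on a finger pad.
Only numpy, scipy, OpenCV 4.12 (cv2) and the standard library are available. Lean on these libraries where they do the work, as an engineer would, in place of code of your own. Each camera call takes 0.05 s, during which the arm holds its last target. There are 200 camera calls.

## Working session

There is one attempt and no reset: what is moved stays moved. The work goes in short steps, Python scripts to look and compute and a tool call to move; the robot and the scene stay as the last step left them, time stands still between calls to the robot, and variables do not carry over. Pictures are saved under pics/ and viewed, at most 10 in all, crops included, and the job is handed in when it is done.

Besides the shell and the picture viewer there is one more tool, called after "Call:" as name([rows], argument=value, ...), one row to a line, values as JSON. apply_moves: Moves the arm, as the interface text tells. Its arguments: {"type":"object","properties":{"steps":{"type":"array","items":{"type":"array","items":{"type":"number"}}}},"required":["steps"]}

```bash
mkdir -p pics; ls
cat > h.py <<'E'
import numpy as np, cv2
from workcell import monitor, snapshot, r, find_in, silhouettes
def proj(s,P):
    P=np.atleast_2d(np.array(P,float)); W=np.array(s["world_to_cam"]); K=np.array(s["intrinsics"])
    c=P@W[:3,:3].T+W[:3,3]; q=np.c_[c[:,0],-c[:,1],-c[:,2]]@K.T
    return q[:,:2]/q[:,2:]
def ray(s,uv):
    W=np.array(s["world_to_cam"]); K=np.array(s["intrinsics"])
    d=np.linalg.inv(K)@[uv[0],uv[1],1]; d=np.array([d[0],-d[1],-d[2]])
    R=W[:3,:3]; return -R.T@W[:3,3], R.T@d
def atz(s,uv,z):
    o,d=ray(s,uv); return o+d*(z-o[2])/d[2]
def tri(s1,u1,s2,u2):
    o1,d1=ray(s1,u1);o2,d2=ray(s2,u2);d1/=np.linalg.norm(d1);d2/=np.linalg.norm(d2)
    t=np.linalg.lstsq(np.c_[d1,-d2],o2-o1,rcond=None)[0];a=o1+d1*t[0];b=o2+d2*t[1]
    return (a+b)/2,np.linalg.norm(a-b)
def save(s,n,crop=None,f=1):
    i=s["color"][:,:,::-1]
    if crop: i=i[crop[1]:crop[3],crop[0]:crop[2]]
    if f!=1: i=cv2.resize(i,None,fx=f,fy=f,interpolation=cv2.INTER_CUBIC)
    cv2.imwrite("pics/"+n+".png",i)
E
python3 - <<'E'
from h import *
np.set_printoptions(precision=1,suppress=True)
a=snapshot("scene");b=snapshot("top")
save(a,"s0");save(b,"t0")
for n,s in(("scene",a),("top",b)):
    print(n,ray(s,[320,240]))
    for t in["stand","canopy","peg_top","hook_low","hook_root","basket","handle_mid","cups","jar","bun"]:
        print(t,[(np.round(x["at"],1).tolist(),round(x["conf"],2)) for x in find_in(t,s)[:4]])
st=monitor.sense();print(st["tool_pos"],st["tcp_rot"],st["grip_width"],st["time"])
E
```

```text
pics
scene (array([ 573.1,  729.9, 1156.7]), array([-0. , -0.6, -0.8]))
stand [([238.6, 264.0], 0.95), ([340.7, 366.7], 0.71)]
canopy []
peg_top [([249.8, 280.5], 0.73)]
hook_low [([253.1, 279.2], 0.87)]
hook_root [([249.9, 278.6], 0.82)]
basket [([337.5, 368.8], 0.84), ([433.4, 377.1], 0.81)]
handle_mid [([338.6, 367.0], 0.89), ([433.6, 376.0], 0.64)]
cups [([309.8, 192.0], 0.59)]
jar []
bun [([264.1, 358.7], 0.89)]
top (array([ 235. ,   -7.6, 1681.9]), array([ 0.2, -0. , -1. ]))
stand [([319.7, 179.9], 0.95)]
canopy [([321.2, 180.9], 0.81), ([429.2, 258.1], 0.56)]
peg_top [([320.2, 198.4], 0.76), ([234.7, 200.7], 0.45), ([213.4, 265.7], 0.22)]
hook_low [([318.5, 197.8], 0.61)]
hook_root [([318.4, 198.6], 0.98), ([426.9, 257.9], 0.68)]
basket [([190.5, 348.9], 0.72), ([214.6, 266.5], 0.67)]
handle_mid [([190.8, 348.5], 0.91), ([214.5, 267.3], 0.84)]
cups [([428.8, 256.1], 0.92)]
jar [([405.8, 198.4], 0.75)]
bun [([235.7, 201.1], 0.59)]
[ 242.1 -576.2  231.3] [[ 0.9  0.4 -0. ]
 [ 0.4 -0.9 -0. ]
 [-0.  -0.  -1. ]] 85.23960075046523 1.1
```

View pics/s0.png

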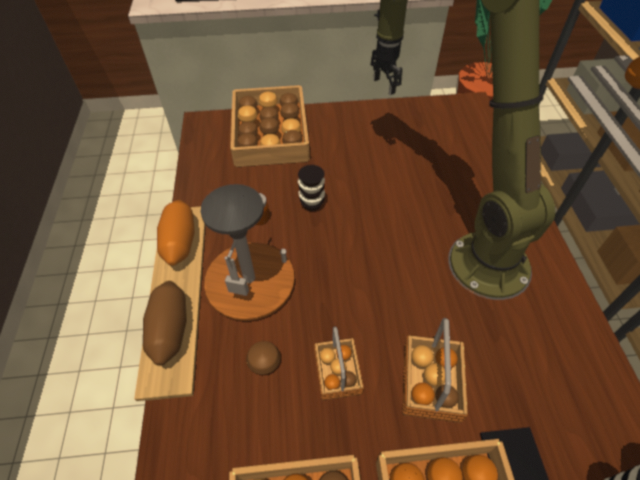

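View pics/t0.png

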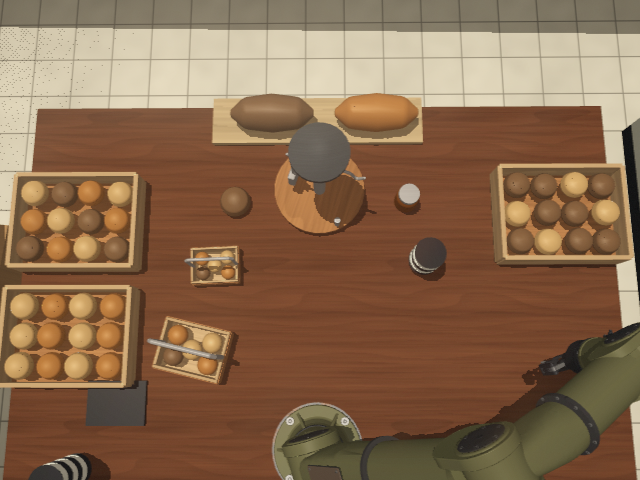

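The top picture has image up = +x and left = +y. The small basket is at (214,267), a larger one at (191,350), the peg at about (337,221), and the hook at about (360,178). I'll zoom in and measure the basket sizes.

Run:
```python
from h import *
np.set_printoptions(precision=1,suppress=True)
a=snapshot("scene");b=snapshot("top")
save(a,"s1",(195,170,325,330),3.7);save(b,"t1",(265,110,425,240),4.6)
for s in(a,b):
    for g in silhouettes("basket",s)[:3]:
        m=g["region"].astype(np.uint8); c=max(cv2.findContours(m,0,2)[0],key=cv2.contourArea)
        print("basket",g["conf"],g["at"],[atz(s,p,25)[:2] for p in cv2.boxPoints(cv2.minAreaRect(c))])
    for z,uv in((0,None),):
        pass
for p in [(240,250),(236,283),(193,285),(189,248)]: print("small rim",atz(b,p,50))
for p in [(172,316),(234,333),(217,384),(152,366)]: print("big rim",atz(b,p,50))
# disc: wood colour contour in top
print("disc x extents",atz(b,(275,189),30),atz(b,(365,189),30),atz(b,(320,233),30))
print("canopy",atz(b,(319.5,153),370), "peg",atz(b,(337,221),80),atz(a,(284,252),80))
for n in("jar","bun","cups"):
    for g in find_in(n,b)[:1]: print(n,atz(b,g["at"],60))
    for g in find_in(n,a)[:1]: print(n,atz(a,g["at"],60))
print(proj(a,[[650,0,370]]))
```

```text
basket 0.77 [338.6, 367.4] [array([555.7, 176. ]), array([440.6, 168.6]), array([440.8, 356.7]), array([545.4, 362. ])]
basket 0.84 [215.2, 266.1] [array([553.8, 371.8]), array([553.6, 218. ]), array([442.3, 215.4]), array([442.4, 367.3])]
basket 0.7 [235.3, 201.0] [array([682.8, 293.3]), array([744. , 235.6]), array([685.4, 177.9]), array([625. , 235.5])]
basket 0.59 [190.4, 351.4] [array([222.5, 481.4]), array([369.5, 449.9]), array([312.1, 227.3]), array([167.3, 262.1])]
small rim [537.4 214.4  50. ]
small rim [444.7 223.2  50. ]
small rim [439.2 342.2  50. ]
small rim [543.3 357.4  50. ]
big rim [353.9 396.6  50. ]
big rim [307.9 225.3  50. ]
big rim [172.7 267.4  50. ]
big rim [219.7 444.6  50. ]
disc x extents [719.6 120.3  30. ] [ 718.7 -138.5   30. ] [589.7  -9.   30. ]
canopy [705.9  -7.9 370. ] peg [612.8 -55.9  80. ] [613.  -50.3  80. ]
jar [ 682.2 -253.    60. ]
jar [ 660.2 -217.2   60. ]
bun [670.  236.5  60. ]
bun [676.  252.8  60. ]
cups [ 515.6 -301.1   60. ]
cups [ 521.6 -318.1   60. ]
[[260.  197.8]]
```

View pics/s1.png

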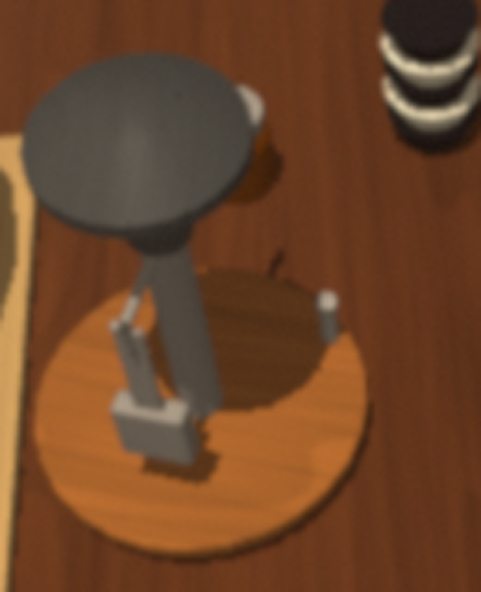

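View pics/t1.png

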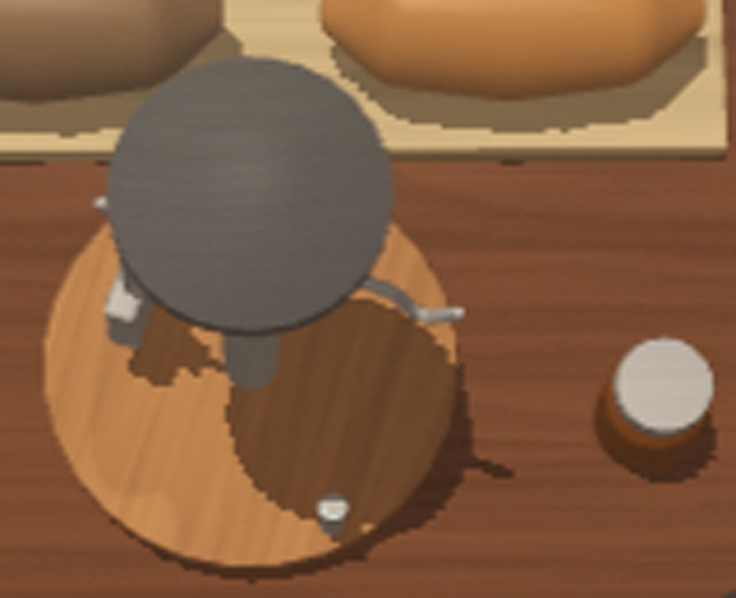

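The pictures show the canopy rim centred at about (319,152) and the peg at (337,220), with the hook tip at (365,178). The axis comes out at about (719,-9). The peg is at 204° and the hook at about 250°. The small basket (100x130) is centred near (491,284). I'll straddle the peg and drag it round.

Call:
apply_moves([
  [36,32,52,0,0],
  [36,32,52,0,0],
  [36,32,52,0,0],
  [36,32,52,0,0],
  [36,32,52,0,0],
  [36,32,52,0,0],
  [36,32,52,0,0],
  [36,32,52,0,0],
  [36,32,52,0,0],
  [36,32,52,0,0],
  [36,0,0,0,0],
  [36,0,0,0,0],
])

```text
time: 3.1
tool_pos: [561.9, -56.4, 231.1]
tcp_rot: [[0.922, 0.388, -0.001], [0.388, -0.922, -0.001], [-0.001, 0.0, -1.0]]
contact_force: [0.2, -0.1, 0.5]
grip_width: 36.3
grip_force: 0.0
```

Run:
```python
from h import *
np.set_printoptions(precision=3,suppress=True)
st=monitor.sense();print(st["time"],st["tool_pos"],st["tcp_rot"],st["grip_width"],st["joints"],st["contact_force"])
b=snapshot("top")
# hook-tip: height consistency
o,d=ray(b,[365.4,178.3]); 
for z in(235,245,255,265,275):
    p=atz(b,[365.4,178.3],z); print(z,p,np.hypot(p[0]-719,p[1]+9),np.degrees(np.arctan2(p[1]+9,p[0]-719))%360)
print("handle ends",atz(b,(185,261),140),atz(b,(237,260),140))
```

```text
3.1 [561.878 -56.427 231.067] [[ 0.922  0.388 -0.001]
 [ 0.388 -0.922 -0.001]
 [-0.001  0.    -1.   ]] 36.30777651454817 [ 0.311  0.425 -0.382  1.661  0.175  1.089 -1.293] [ 0.177 -0.091  0.473]
235 [ 686.733 -123.747  235.   ] 119.19729046846054 254.2937857452107
245 [ 683.611 -122.944  245.   ] 119.31324084281437 252.74602491801573
255 [ 680.489 -122.141  255.   ] 119.51605178402025 251.20239312481414
265 [ 677.367 -121.339  265.   ] 119.80528217027022 249.6651025655826
275 [ 674.245 -120.536  275.   ] 120.1803080624602 248.1363108861055
handle ends [491.517 346.481 140.   ] [493.996 209.396 140.   ]
```

Call:
apply_moves([
  [36,46,-2,0,0],
  [36,0,0,-40,0],
  [36,0,0,-40,0],
  [36,0,0,-40,0],
  [36,0,0,-30,0],
  [36,0,0,-26,0],
  [36,0,0,0,0],
])

```text
time: 4.03
tool_pos: [606.2, -60.3, 53.7]
tcp_rot: [[0.923, 0.385, -0.004], [0.385, -0.923, -0.001], [-0.004, -0.001, -1.0]]
contact_force: [-0.6, -0.4, 0.7]
grip_width: 36.1
grip_force: 0.0
```

Run:
```python
from h import *
b=snapshot("scene");save(b,"s2",(195,170,355,320),4)
a=-155.9;c=np.array([719,-9]);p=None
for k in range(0,80,8):
    q=c+121*np.array([np.cos(np.radians(204.1-k)),np.sin(np.radians(204.1-k))]);print(k,q.round(1),None if p is None else (q-p).round(1));p=q
```

```text
0 [608.5 -58.4] None
8 [602.7 -42.6] [-5.8 15.9]
16 [599.2 -26. ] [-3.5 16.5]
24 [598.   -9.2] [-1.2 16.8]
32 [599.1   7.6] [ 1.1 16.8]
40 [602.6  24.1] [ 3.5 16.5]
48 [608.4  40. ] [ 5.7 15.9]
56 [616.3  54.9] [ 7.9 14.9]
64 [626.2  68.6] [ 9.9 13.7]
72 [637.9  80.8] [11.7 12.2]
```

View pics/s2.png

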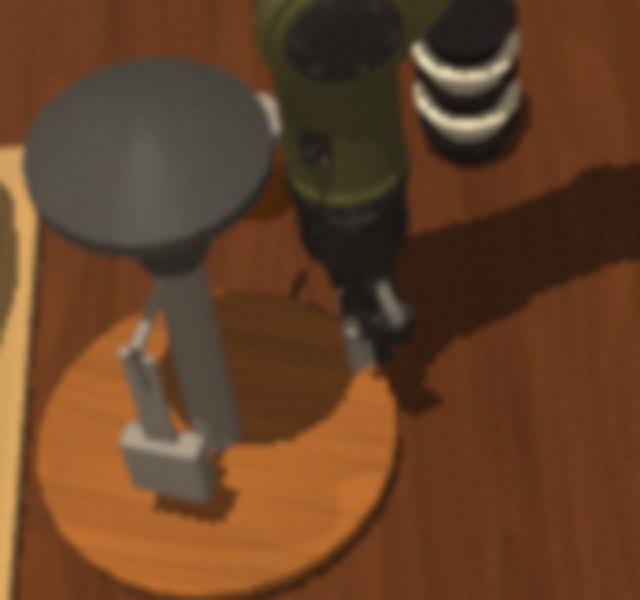

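The gripper stands to the right (−x side) of the peg, which is at crop (355,340). I'll check that with projections.

Run:
```python
from h import *
np.set_printoptions(precision=1,suppress=True)
s=snapshot("scene")
f=lambda P:(proj(s,P)-[195,170])*4
t=np.array([606.2,-60.3,53.7]);x=np.array([.923,.385,0]);y=np.array([-.385,.923,0])
print("tcp",f(t),"near pad corners",f([t+18*y+11*x,t+18*y-11*x,t+18*y+11*x+[0,0,40]]),"far",f([t-18*y+11*x,t-18*y-11*x]))
print("peg top/bot guess",f([[613.5,-56,80],[613.5,-56,30]]))
b=snapshot("top");save(b,"t2",(300,170,380,250),7.5)
```

```text
tcp [[367.2 337.1]] near pad corners [[364.2 360.7]
 [391.4 348.9]
 [360.4 328.7]] far [[343.2 325.5]
 [370.  313.9]]
peg top/bot guess [[354.9 321.7]
 [359.8 361.1]]
```

View pics/t2.png

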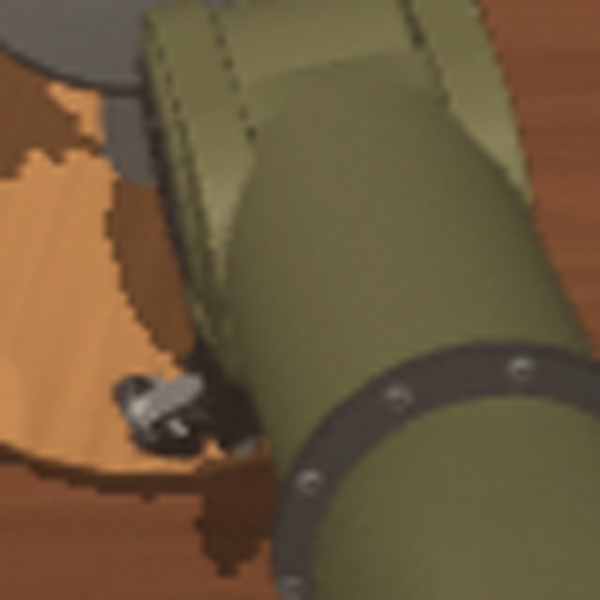

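Call:
apply_moves([
  [36,5,3,0,0],
  [36,-6,15.5,0,-8],
  [36,-3.5,16,0,-8],
  [36,-1,16.5,0,-8],
  [36,1,16.5,0,-8],
  [36,0,0,0,0],
])

```text
time: 4.92
tool_pos: [604.4, 11.4, 56.3]
tcp_rot: [[0.988, -0.156, 0.002], [-0.156, -0.988, 0.001], [0.002, -0.001, -1.0]]
contact_force: [-0.4, -1.6, -0.1]
grip_width: 36.2
grip_force: 0.0
```

Call:
apply_moves([
  [36,1.5,8,0,-4],
  [36,2,8,0,-4],
  [36,0,0,0,0],
])

```text
time: 5.3
tool_pos: [607.6, 25.2, 55.7]
tcp_rot: [[0.956, -0.293, 0.001], [-0.293, -0.956, -0.0], [0.001, -0.0, -1.0]]
contact_force: [-0.3, 1.0, 0.7]
grip_width: 36.1
grip_force: 0.0
```

Call:
apply_moves([
  [36,2.5,7.5,0,-4],
  [36,3,7.5,0,-4],
  [36,0,0,0,0],
])

```text
time: 5.68
tool_pos: [612.9, 40.2, 55.4]
tcp_rot: [[0.906, -0.423, 0.001], [-0.423, -0.906, 0.0], [0.0, -0.0, -1.0]]
contact_force: [-0.4, -0.1, -0.2]
grip_width: 36.2
grip_force: 0.0
```

Call:
apply_moves([
  [36,3.5,7.5,0,-4],
  [36,0,0,0,0],
])

```text
time: 5.92
tool_pos: [616.3, 47.7, 55.3]
tcp_rot: [[0.875, -0.485, 0.0], [-0.485, -0.875, 0.0], [0.0, -0.0, -1.0]]
contact_force: [0.7, 0.1, -0.1]
grip_width: 36.1
grip_force: 0.0
```

Call:
apply_moves([
  [36,4,7,0,-4],
  [36,4,7,0,-4],
  [36,0,0,0,0],
])

```text
time: 6.3
tool_pos: [624.2, 61.9, 55.2]
tcp_rot: [[0.799, -0.602, 0.0], [-0.602, -0.799, 0.0], [0.0, -0.0, -1.0]]
contact_force: [-0.2, 0.3, -0.4]
grip_width: 36.0
grip_force: 0.0
```

Call:
apply_moves([
  [36,5,6.5,0,-4],
  [36,0,0,0,0],
])

```text
time: 6.55
tool_pos: [629.0, 68.3, 55.2]
tcp_rot: [[0.755, -0.656, -0.0], [-0.656, -0.755, 0.0], [-0.0, -0.0, -1.0]]
contact_force: [0.1, -0.1, 1.0]
grip_width: 35.9
grip_force: 0.0
```

Run:
```python
from h import *
s=snapshot("scene");save(s,"s3",(195,170,355,320),4)
st=monitor.sense();print(st["tool_pos"],st["contact_force"],st["ft_torque"],st["joints"])
```

```text
[628.99058638  68.30495861  55.20786551] [0.32585948 0.60409645 1.27506671] [0.01892832 0.0350818  0.05132081] [-0.15770318  0.68971095  0.0183903   1.68710947 -0.01730394  0.76476985
 -2.41721747]
```

View pics/s3.png

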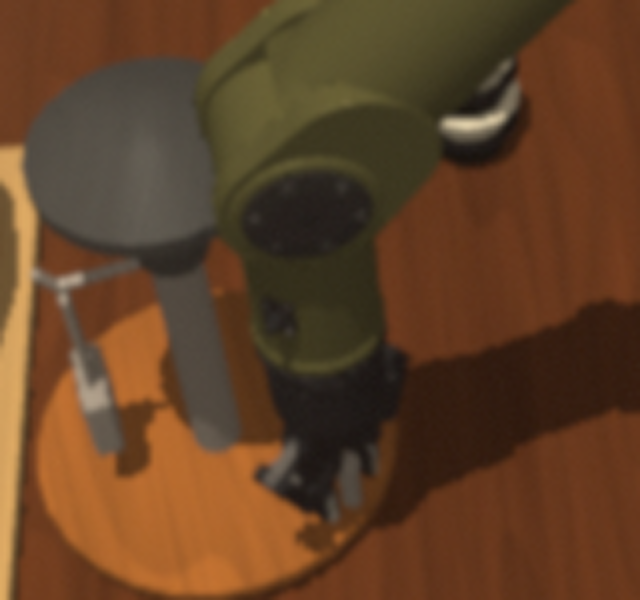

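The scoop has swung round to the far (+x) side, so the carousel is following. I'll continue to the stop.

Call:
apply_moves([
  [36,5,6,0,-3],
  [36,0,0,0,0],
])

```text
time: 6.85
tool_pos: [634.0, 74.4, 55.2]
tcp_rot: [[0.719, -0.695, -0.0], [-0.695, -0.719, 0.0], [-0.0, -0.0, -1.0]]
contact_force: [0.2, -0.1, 0.3]
grip_width: 36.2
grip_force: 0.0
```

Call:
apply_moves([
  [36,5,6,0,-3],
  [36,0,0,0,0],
])

```text
time: 7.1
tool_pos: [637.9, 78.0, 55.0]
tcp_rot: [[0.68, -0.733, -0.002], [-0.733, -0.68, -0.002], [0.0, 0.003, -1.0]]
contact_force: [-2.6, -4.6, 2.2]
grip_width: 36.0
grip_force: 2.8
```

Call:
apply_moves([
  [36,3,4,0,0],
  [36,0,0,0,0],
  [36,0,0,0,0],
])

```text
time: 7.48
tool_pos: [638.0, 78.2, 54.8]
tcp_rot: [[0.679, -0.734, -0.008], [-0.734, -0.679, -0.007], [-0.001, 0.01, -1.0]]
contact_force: [-10.3, -11.3, 8.5]
grip_width: 36.0
grip_force: 8.1
```

Call:
apply_moves([
  [36,-10,-12,0,0],
  [36,0,0,0,0],
  [36,0,0,30,0],
  [36,0,0,40,0],
  [36,0,0,50,0],
  [60,-20,20,50,5],
  [60,-40,40,0,10],
  [60,-40,40,0,10],
  [60,0,0,0,10],
  [60,0,0,0,0],
])

```text
time: 8.72
tool_pos: [532.2, 173.4, 225.8]
tcp_rot: [[0.978, -0.21, 0.001], [-0.21, -0.978, 0.001], [0.001, -0.001, -1.0]]
contact_force: [-0.3, -0.8, 0.5]
grip_width: 60.0
grip_force: 0.0
```

Run:
```python
from h import *
np.set_printoptions(precision=3,suppress=True)
st=monitor.sense();print(st["joints"])
a=snapshot("scene");b=snapshot("top")
i=np.vstack([cv2.resize(x["color"][c[1]:c[3],c[0]:c[2],::-1],(600,300),interpolation=2) for x,c in((a,(200,180,320,240)),(b,(270,160,370,210)))])
cv2.imwrite("pics/c4.png",i)
for n in("peg_top","hook_low","handle_mid","basket"):
    for s,k in((a,"a"),(b,"b")): print(n,k,[(np.round(x["at"],1).tolist(),round(x["conf"],2)) for x in find_in(n,s)[:3]])
for t in(180,184,188,192):
    u=np.array([np.cos(np.radians(t)),np.sin(np.radians(t))]);c=np.array([719,-9])
    P=[[*(c+118*u),z] for z in(240,255,270)]
    print(t,"tip scene",proj(a,P).tolist(),"top",proj(b,P).tolist())
```

```text
[-0.285  0.405 -0.108  1.687  0.048  1.051 -2.19 ]
peg_top a [([249.7, 277.4], 0.69), ([341.9, 365.8], 0.22)]
peg_top b [([316.5, 197.0], 0.78)]
hook_low a [([247.5, 277.0], 0.9)]
hook_low b [([320.1, 196.5], 0.58), ([406.4, 199.2], 0.38)]
handle_mid a [([436.4, 377.6], 0.87), ([341.0, 368.7], 0.79)]
handle_mid b [([206.5, 269.4], 0.95), ([192.7, 351.3], 0.71)]
basket a [([337.9, 364.8], 0.73), ([436.1, 378.4], 0.61)]
basket b [([205.7, 269.4], 0.96), ([193.1, 347.9], 0.56)]
180 tip scene [[284.9554753803649, 228.1629540247338], [284.53671225967287, 224.45932379289488], [284.1093146479068, 220.679328282935]] top [[320.0184939873847, 210.89420308166314], [320.0214896042206, 209.39643607877707], [320.02454583964294, 207.86836062075514]]
184 tip scene [[284.6835789808881, 225.6767779864663], [284.263849506408, 221.96377337321223], [283.8355031192802, 218.17454195589]] top [[323.320975910799, 210.77350951175873], [323.35705276512545, 209.2744582171428], [323.3938596991283, 207.7450709382871]]
188 tip scene [[284.192136219855, 223.2416813211914], [283.76920755858015, 219.5197240107398], [283.33763335876927, 215.7216821775227]] top [[326.60678089059303, 210.42949382574528], [326.6757701181182, 208.92703266715037], [326.7461554321261, 207.39416725864922]]
192 tip scene [[283.4861818386447, 220.8684039705633], [283.0578908362994, 217.13794082307064], [282.62088128807585, 213.33153815333645]] top [[329.85917890074586, 209.86392367458697], [329.9607367574705, 208.35594552123752], [330.0643495651167, 206.81745450363684]]
```

View pics/c4.png

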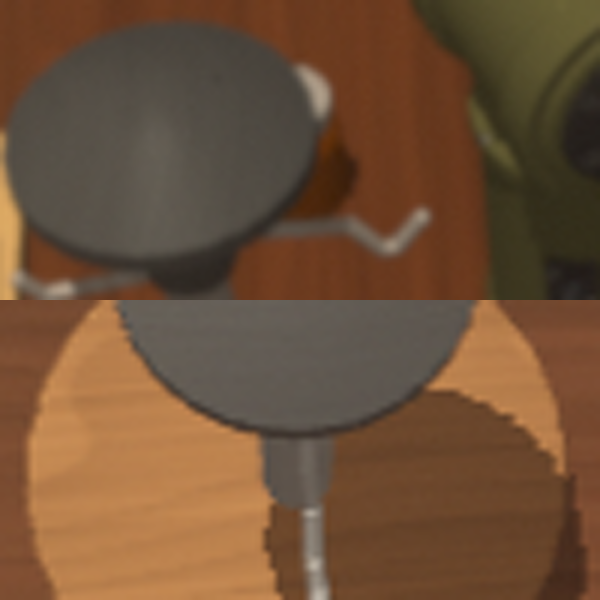

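The hook now points to about 184°. The tip is at scene (284.8,222.8), which gives z≈252, and the valley is at (277.6,230). Next I'll locate the handle bar and valley numerically.

Run:
```python
from h import *
np.set_printoptions(precision=1,suppress=True)
a=snapshot("scene");b=snapshot("top")
c=np.array([719,-9]);t=np.radians(184);u=np.array([np.cos(t),np.sin(t)])
for z in(222,228,234,240): print(z,proj(a,[*(c+100*u),z]))
for s,f,box in((b,"t0",(180,250,245,275)),(a,"s0",(325,320,352,392))):
    im=cv2.imread(f"pics/{f}.png");hsv=cv2.cvtColor(im,cv2.COLOR_BGR2HSV)
    m=((hsv[...,1]<75)&(hsv[...,2]>80)).astype(np.uint8);k=np.zeros_like(m);k[box[1]:box[3],box[0]:box[2]]=1;m*=k
    n,l,stt,_=cv2.connectedComponentsWithStats(m);j=1+np.argmax(stt[1:,4]);v,uu=np.where(l==j)
    print(f,stt[j]);P=np.array([atz(s,q,140)[:2] for q in zip(uu,v)])
    mu=P.mean(0);w,V=np.linalg.eigh(np.cov(P.T));d=V[:,1];e=(P-mu)@d
    print("mean",mu,"dir",np.degrees(np.arctan2(d[1],d[0])),"ends",mu+d*e.min(),mu+d*e.max(),"mid",mu+d*(e.min()+e.max())/2)
```

```text
222 [[278.3 231. ]]
228 [[278.1 229.5]]
234 [[277.9 228.1]]
240 [[277.7 226.6]]
t0 [185 257  53  10 181]
mean [495.5 284.2] dir 91.98640826281827 ends [498.1 209.6] [493.4 346.6] mid [495.7 278.1]
s0 [333 327  12  63 211]
mean [498.  296.1] dir 92.71881284194616 ends [501.1 229. ] [494.  380.3] mid [497.6 304.6]
```

Valley at z≈228, so the bar should rest at about 236. Bar mid is about (496,281), direction 92°. The moves can't tilt the tool. I'll grip the bar about 38 mm off centre, at its +y end, and bring it onto the hook yawed so the gripper body stays outside the canopy.

Call:
apply_moves([
  [60,-4,15,0,10.4],
  [60,-4,15,0,10.4],
  [60,-4,15,0,10.4],
  [60,-4,15,0,10.4],
  [60,-4,15,0,10.4],
  [60,-4,15,0,10.4],
  [60,-4,14,0,10.4],
  [60,-4,14,0,10.4],
  [60,-3,14,0,10.4],
  [60,-3,14,0,10.4],
  [60,0,0,0,0],
])

```text
time: 10.7
tool_pos: [493.6, 319.3, 225.2]
tcp_rot: [[-0.032, 0.999, -0.001], [0.999, 0.032, 0.001], [0.001, -0.001, -1.0]]
contact_force: [-0.2, -0.5, -0.4]
grip_width: 60.2
grip_force: 0.0
```

Call:
apply_moves([
  [60,1,0,-35,0],
  [60,0,0,-35,0],
  [60,0,0,-24,0],
  [60,0,0,-10,0],
  [60,0,0,0,0],
])

```text
time: 11.32
tool_pos: [495.2, 317.8, 121.2]
tcp_rot: [[-0.029, 1.0, -0.0], [1.0, 0.029, -0.001], [-0.001, -0.0, -1.0]]
contact_force: [0.3, 0.1, -0.0]
grip_width: 60.5
grip_force: 0.0
```

Call:
apply_moves([
  [0,0,0,0,0],
  [0,0,0,0,0],
  [0,0,0,0,0],
  [0,0,0,0,0],
  [0,0,0,0,0],
  [0,0,0,0,0],
  [0,0,0,0,0],
])

```text
time: 12.2
tool_pos: [495.4, 318.5, 122.0]
tcp_rot: [[-0.031, 1.0, 0.001], [1.0, 0.031, 0.001], [0.0, 0.001, -1.0]]
contact_force: [0.4, -1.5, 5.9]
grip_width: 6.5
grip_force: 58.6
```

Call:
apply_moves([
  [0,0,0,8,0],
  [0,0,0,12,0],
  [0,0,0,20,0],
  [0,0,0,20,0],
  [0,0,0,0,0],
  [0,0,0,0,0],
])

```text
time: 12.95
tool_pos: [494.9, 317.9, 180.8]
tcp_rot: [[-0.031, 1.0, -0.001], [1.0, 0.031, -0.001], [-0.001, -0.001, -1.0]]
contact_force: [0.8, -0.5, -2.2]
grip_width: 6.5
grip_force: 58.5
```

Run:
```python
from h import *
np.set_printoptions(precision=1,suppress=True)
st=monitor.sense();print(st["tool_pos"],st["contact_force"],st["ft_torque"],st["grip_width"])
a=snapshot("scene");b=snapshot("top");print(proj(a,st["tool_pos"]))
save(a,"s5",(300,300,400,400),6)
```

```text
[494.9 317.9 180.8] [ 0.8 -0.5 -2.2] [ 0.1 -0.   0. ] 6.483329689525881
[[341.6 354.6]]
```

View pics/s5.png

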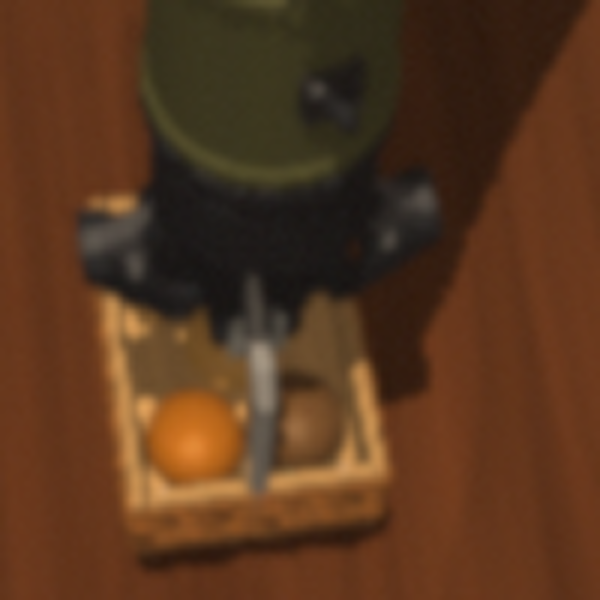

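The basket is held level by the far end of its bar; the near upright shows at crop (262,350–480). I'll check the grip offset along the bar from that and compute the approach.

Run:
```python
from h import *
np.set_printoptions(precision=1,suppress=True)
st=monitor.sense();a=snapshot("scene");t=st["tool_pos"]
print(st["joints"])
im=a["color"]; u0=np.array([np.cos(np.radians(91.9)),np.sin(np.radians(91.9))])
for off in(30,36,42):
    m=np.array([*(t[:2]-off*u0),t[2]+18])
    f=lambda x,z:((proj(a,[*(m[:2]+x*u0),m[2]+z])-[300,300])*6)[0]
    yv=np.array([u0[1],-u0[0]])
    print(off,"bar end",f(61,0),"upright foot (rim z50)",f(61,-90),"basket near rim corners",[((proj(a,[*(m[:2]+65*u0+s*50*yv),m[2]-90])-[300,300])*6)[0] for s in(-1,1)])
```

```text
[-0.3  0.5 -0.6  1.7  0.3  1.  -0.9]
30 bar end [264.9 388.5] upright foot (rim z50) [257.6 479.2] basket near rim corners [array([387. , 472.2]), array([130.6, 506.5])]
36 bar end [262.2 372.6] upright foot (rim z50) [255.1 464.1] basket near rim corners [array([384.1, 457.2]), array([128.6, 491.2])]
42 bar end [259.6 356.9] upright foot (rim z50) [252.7 449.1] basket near rim corners [array([381.2, 442.2]), array([126.6, 476. ])]
```

Call:
apply_moves([
  [0,0,0,20,0],
  [0,0,0,30,0],
  [0,0,0,30,0],
  [0,0,0,0,5],
  [0,0,0,0,5],
  [0,0,0,0,0],
])

```text
time: 13.85
tool_pos: [494.9, 318.1, 260.6]
tcp_rot: [[-0.204, 0.979, -0.001], [0.979, 0.204, -0.0], [-0.0, -0.001, -1.0]]
contact_force: [-0.6, -0.0, -1.8]
grip_width: 6.9
grip_force: 58.6
```

Rim and upright foot fit an offset of about 31 mm. I'll hook the bar about 9 mm past its middle, within the 25 mm tolerance, so the gripper keeps clear of the canopy. First I'll move to a standoff.

Call:
apply_moves([
  [0,2,-15,0,2],
  [0,3,-25,0,4],
  [0,3,-30,0,4.2],
  [0,3,-34,0,5],
  [0,3,-34,0,5],
  [0,3,-34,0,5],
  [0,3,-34,0,5],
  [0,3,-34,0,4],
  [0,3,-30,0,4],
  [0,3,-25,0,3],
  [0,2,-15,0,1],
  [0,0,-4,0,0],
  [0,0,0,0,0],
  [0,0,0,0,0],
])

```text
time: 15.6
tool_pos: [525.9, 5.4, 261.3]
tcp_rot: [[-0.809, 0.587, 0.0], [0.587, 0.809, 0.0], [0.0, 0.0, -1.0]]
contact_force: [-0.1, 0.4, -1.7]
grip_width: 6.6
grip_force: 58.5
```

Run:
```python
from h import *
np.set_printoptions(precision=1,suppress=True)
st=monitor.sense();t=st["tool_pos"];R=np.array(st["tcp_rot"]);print(t,st["joints"])
a=snapshot("scene");b=snapshot("top")
i=np.hstack([cv2.resize(x["color"][c[1]:c[3],c[0]:c[2],::-1],(400,400),interpolation=2) for x,c in((a,(220,190,340,310)),(b,(260,160,380,280)))])
cv2.imwrite("pics/c6.png",i)
y=R[:,1];u=np.array([-y[1],y[0],0]); u=u if u[1]>0 else -u;print("u deg",np.degrees(np.arctan2(u[1],u[0])))
m=t+[0,0,18]-31*u
K=lambda s,P,o:((proj(s,P)-o)*400/120)[0]
for n,P in(("mid",m),("end in",m-61*u),("end out",m+61*u),("rim in L",m-65*u+50*y-[0,0,90]),("rim in R",m-65*u-50*y-[0,0,90])):
    print(n,K(a,P,[220,190]),K(b,P,[260,160])+[400,0])
```

```text
[525.9   5.4 261.3] [ 0.5  0.4 -0.8  1.7  0.3  1.2  0.5]
u deg 144.03372242478676
mid [279.2  85. ] [605.5 223.3]
end in [211.1  54.4] [654.6 157. ]
end out [349.7 116.6] [555.9 290.4]
rim in L [180.5 168.9] [601.9 145.7]
rim in R [248.2  85.2] [707.3 219.3]
```

View pics/c6.png

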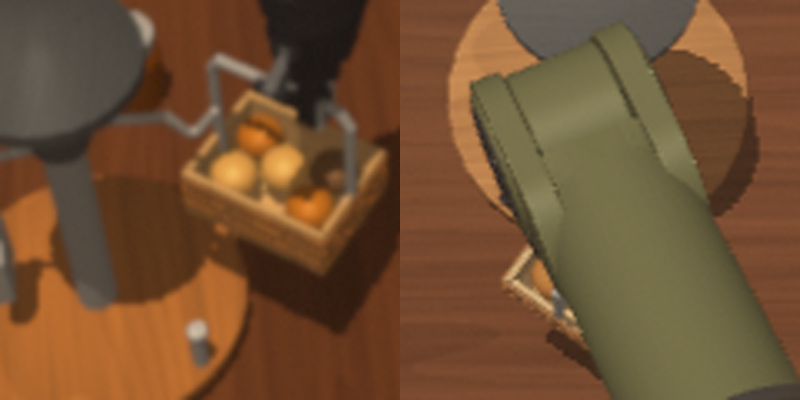

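The basket hangs level; the bar ends at (215,57) and (347,115) match my prediction within a few pixels. The hook tip is at (212,125). Now moving in over the hook.

Call:
apply_moves([
  [0,6,1,0,-1],
  [0,10,1,0,-1],
  [0,12,1,0,-1],
  [0,12,1,0,-1],
  [0,12,1,0,0],
  [0,7,0,0,0],
  [0,3,0,0,0],
  [0,0,0,0,0],
  [0,0,0,0,0],
  [0,0,0,0,0],
])

```text
time: 16.95
tool_pos: [587.9, 9.2, 261.4]
tcp_rot: [[-0.766, 0.643, 0.0], [0.643, 0.766, -0.0], [-0.0, -0.0, -1.0]]
contact_force: [0.7, 0.1, -2.4]
grip_width: 6.7
grip_force: 58.6
```

Call:
apply_moves([
  [0,0,0,-4,0],
  [0,0,0,-4,0],
  [0,0,0,-4,0],
  [0,0,0,-4,0],
  [0,0,0,0,0],
  [0,0,0,0,0],
])

```text
time: 17.7
tool_pos: [588.2, 9.4, 245.4]
tcp_rot: [[-0.766, 0.643, 0.0], [0.643, 0.766, 0.0], [-0.0, 0.0, -1.0]]
contact_force: [0.3, 0.8, -2.5]
grip_width: 7.0
grip_force: 58.6
```

Call:
apply_moves([
  [0,0,0,-3,0],
  [0,0,0,-3,0],
  [0,0,0,-3,0],
  [0,0,0,0,0],
  [0,0,0,0,0],
])

```text
time: 18.32
tool_pos: [588.1, 9.4, 236.3]
tcp_rot: [[-0.766, 0.643, 0.0], [0.643, 0.766, 0.0], [-0.0, 0.0, -1.0]]
contact_force: [-0.3, 0.3, -2.4]
grip_width: 6.4
grip_force: 58.5
```

Call:
apply_moves([
  [0,0,0,-3,0],
  [0,0,0,-3,0],
  [0,0,0,0,0],
  [0,0,0,0,0],
])

```text
time: 18.82
tool_pos: [588.6, 9.9, 230.5]
tcp_rot: [[-0.766, 0.642, 0.001], [0.642, 0.766, 0.001], [-0.0, 0.001, -1.0]]
contact_force: [2.5, 3.0, -1.9]
grip_width: 6.7
grip_force: 58.7
```

Call:
apply_moves([
  [0,0,0,-2,0],
  [0,0,0,-2,0],
  [0,0,0,0,0],
  [0,0,0,0,0],
])

```text
time: 19.32
tool_pos: [589.0, 9.4, 226.8]
tcp_rot: [[-0.766, 0.643, 0.002], [0.643, 0.766, 0.0], [-0.002, 0.002, -1.0]]
contact_force: [4.9, 2.5, 1.8]
grip_width: 6.7
grip_force: 59.2
```

The force pushes the tool inward, so the bar is touching the slope on the tip side. I'll ease inward and go on lowering.

Call:
apply_moves([
  [0,1.5,1,0,0],
  [0,1.5,1,0,0],
  [0,0,0,0,0],
  [0,0,0,0,0],
])

```text
time: 19.82
tool_pos: [589.9, 10.2, 226.0]
tcp_rot: [[-0.765, 0.644, -0.003], [0.644, 0.765, -0.002], [0.001, -0.003, -1.0]]
contact_force: [-2.3, -0.1, 4.2]
grip_width: 7.0
grip_force: 59.4
```

Call:
apply_moves([
  [0,0,0,-1.5,0],
  [0,0,0,-1.5,0],
  [0,0,0,0,0],
  [0,0,0,0,0],
])

```text
time: 20.32
tool_pos: [590.2, 10.6, 223.6]
tcp_rot: [[-0.765, 0.644, -0.002], [0.644, 0.765, -0.002], [0.0, -0.002, -1.0]]
contact_force: [-2.9, 0.4, 8.2]
grip_width: 6.8
grip_force: 60.3
```

The hook now carries the basket; the bar seats at z≈242, as expected for a yawed bar in the valley. I'll take off the excess press, then open gradually.

Call:
apply_moves([
  [0,0,0,1.5,0],
  [0,0,0,0,0],
  [0,0,0,0,0],
  [0,0,0,0,0],
])

```text
time: 20.82
tool_pos: [590.2, 10.6, 224.4]
tcp_rot: [[-0.766, 0.643, -0.002], [0.643, 0.766, -0.001], [0.001, -0.002, -1.0]]
contact_force: [-3.6, -0.7, 5.2]
grip_width: 6.8
grip_force: 59.9
```

Run:
```python
from h import *
np.set_printoptions(precision=1,suppress=True)
st=monitor.sense();print(st["tool_pos"],st["contact_force"],st["ft_torque"])
a=snapshot("scene");b=snapshot("top")
for s,k in((a,"a"),(b,"b")):
    print(k,"stand",[(g["at"],round(g["conf"],2)) for g in find_in("stand",s)[:2]],"cups",[g["at"] for g in find_in("cups",s)[:1]],"bask",[(np.round(g["at"]),round(g["conf"],2)) for g in find_in("basket",s)[:3]])
# expected peg position, brightness near it (peg at 138.5deg)
for t in (133,136,138,140,143,146):
    p=np.array([719+115*np.cos(np.radians(t)),-9+115*np.sin(np.radians(t)),80]);
    for s in(a,b):
        u,v=np.round(proj(s,p)[0]).astype(int);print(t,(u,v),s["color"][v,u].tolist(),end=" ")
    print()
```

```text
[590.2  10.6 224.4] [-3.6 -0.7  5.2] [-0.3  0.7 -0.2]
a stand [([238.7, 268.8], 0.65)] cups [[283.9, 251.5]] bask [(array([286., 249.]), 0.77), (array([437., 377.]), 0.66)]
b stand [([330.9, 146.1], 0.96)] cups [[428.2, 256.7]] bask [(array([193., 349.]), 0.93), (array([305., 226.]), 0.77), (array([287., 190.]), 0.56)]
133 (np.int64(276), np.int64(290)) [169, 124, 93] 133 (np.int64(290), np.int64(211)) [191, 134, 84] 
136 (np.int64(278), np.int64(289)) [205, 186, 162] 136 (np.int64(291), np.int64(213)) [220, 220, 215] 
138 (np.int64(279), np.int64(288)) [210, 191, 166] 138 (np.int64(292), np.int64(214)) [202, 194, 182] 
140 (np.int64(279), np.int64(287)) [207, 185, 160] 140 (np.int64(293), np.int64(215)) [204, 198, 186] 
143 (np.int64(281), np.int64(285)) [171, 111, 67] 143 (np.int64(295), np.int64(216)) [141, 103, 74] 
146 (np.int64(282), np.int64(284)) [176, 103, 45] 146 (np.int64(297), np.int64(217)) [196, 153, 103]
```

The peg is still at about 138°, so the carousel is at its stop. Easing off and opening slowly.

Call:
apply_moves([
  [0,-1,-0.5,1,0],
  [0,0,0,0,0],
  [0,0,0,0,0],
  [9,0,0,0,0],
  [10,0,0,0,0],
  [11,0,0,0,0],
  [12,0,0,0,0],
  [14,0,0,0,0],
])

```text
time: 22.22
tool_pos: [590.1, 10.9, 225.7]
tcp_rot: [[-0.766, 0.643, -0.0], [0.643, 0.766, 0.0], [0.0, 0.0, -1.0]]
contact_force: [0.4, -0.1, 0.1]
grip_width: 13.9
grip_force: 0.2
```

Call:
apply_moves([
  [17,0,0,0,0],
  [20,0,0,0,0],
  [24,0,0,0,0],
  [28,0,0,0,0],
  [34,0,0,0,0],
  [40,0,0,0,0],
  [50,0,0,0,0],
  [50,0,0,0,0],
])

```text
time: 23.22
tool_pos: [590.1, 10.8, 225.8]
tcp_rot: [[-0.766, 0.643, 0.0], [0.643, 0.766, -0.0], [-0.0, 0.0, -1.0]]
contact_force: [0.6, 0.2, 0.3]
grip_width: 49.9
grip_force: 0.1
```

```bash
cat > m.py <<'E'
from h import *
np.set_printoptions(precision=1,suppress=True)
st=monitor.sense();print(st["tool_pos"],st["contact_force"],st["grip_width"],st["time"])
a=snapshot("scene");b=snapshot("top")
for n,s in(("scene",a),("top",b)):
    for g in silhouettes("basket",s)[:4]:
        v,u=np.where(g["region"]);print(n,round(g["conf"],2),g["at"],"box",u.min(),v.min(),u.max(),v.max(),len(u),"atz150",atz(s,[u.mean(),v.mean()],150)[:2])
V=np.array([619.2,-16,0])
for z in(235,242): print("mid proj",proj(a,V+[0,0,z]),proj(b,V+[0,0,z]),"basket ctr",proj(a,V+[0,0,z-115]),proj(b,V+[0,0,z-115]))
E
python3 m.py
```

```text
[590.1  10.8 225.8] [0.6 0.2 0.3] 49.85652455709344 23.225
scene 0.76 [435.0, 379.1] box 402 317 467 421 5333 atz150 [291.2 376. ]
scene 0.7 [283.2, 253.5] box 253 214 309 281 1710 atz150 [618.1   9.6]
top 0.73 [190.8, 347.7] box 149 316 233 383 3935 atz150 [261.  316.3]
top 0.61 [305.3, 227.0] box 296 212 317 241 288 atz150 [576.5  24.8]
mid proj [[277.9 227.8]] [[322.8 204.3]] basket ctr [[281.3 253.8]] [[322.6 215.3]]
mid proj [[277.7 226.1]] [[322.8 203.6]] basket ctr [[281.1 252.3]] [[322.6 214.7]]
```

The basket hangs on the hook in both views and there is no force on the tool. Rising clear and backing away.

Call:
apply_moves([
  [50,0,0,5,0],
  [50,0,0,10,0],
  [50,0,0,15,0],
  [50,0,0,15,0],
  [50,0,0,10,0],
  [50,-10,3,0,0],
  [50,-25,10,0,0],
  [50,-40,20,0,0],
  [50,-40,20,0,0],
  [50,-40,20,0,0],
  [50,0,0,0,0],
  [50,0,0,0,0],
  [50,0,0,0,0],
  [50,0,0,0,0],
])

```text
time: 25.18
tool_pos: [435.5, 83.5, 280.5]
tcp_rot: [[-0.765, 0.644, -0.001], [0.644, 0.765, 0.001], [0.001, -0.0, -1.0]]
contact_force: [-0.9, -1.1, -0.7]
grip_width: 49.9
grip_force: 0.0
```

```bash
python3 m.py
python3 - <<'E'
from h import *
np.set_printoptions(precision=1,suppress=True)
s=snapshot("scene");b=snapshot("top")
g=[x for x in silhouettes("basket",s) if abs(x["at"][0]-283)<25][:1]
g2=[x for x in silhouettes("basket",b) if np.hypot(x["at"][0]-320,x["at"][1]-218)<35][:1]
import time
for c,G in((s,g),(b,g2)):
    if G: 
        cn=max(cv2.findContours(G[0]["region"].astype(np.uint8),0,2)[0],key=cv2.contourArea);print(G[0]["at"],cv2.minAreaRect(cn))
for t in(134,136,138,140,142):
    p=[719+115*np.cos(np.radians(t)),-9+115*np.sin(np.radians(t)),80]
    print(t,[c["color"][tuple(np.round(proj(c,p)[0]).astype(int)[::-1])].tolist() for c in(s,b)])
# steady?
s2=snapshot("scene");print("motion",np.abs(s["color"][200:300,240:330].astype(int)-s2["color"][200:300,240:330]).mean())
E
```

```text
[435.5  83.5 280.5] [-0.9 -1.1 -0.7] 49.93312320183867 25.175
scene 0.88 [433.4, 376.9] box 403 318 467 421 5268 atz150 [291.5 376.6]
scene 0.83 [276.9, 249.8] box 256 212 305 280 2003 atz150 [620.7  -2.9]
top 0.96 [192.8, 347.3] box 148 316 233 383 3910 atz150 [261.5 316.4]
top 0.88 [322.5, 214.4] box 293 188 351 239 1970 atz150 [615.3 -15.3]
top 0.21 [318.1, 169.8] box 275 122 364 228 5785 atz150 [736.3  -4.3]
mid proj [[277.9 227.8]] [[322.8 204.3]] basket ctr [[281.3 253.8]] [[322.6 215.3]]
mid proj [[277.7 226.1]] [[322.8 203.6]] basket ctr [[281.1 252.3]] [[322.6 214.7]]
[278.9, 250.4] ((278.5137023925781, 244.86984252929688), (67.53274536132812, 41.081443786621094), 69.44395446777344)
[321.9, 213.9] ((322.9970397949219, 213.67237854003906), (40.58562469482422, 51.37937927246094), 72.55281066894531)
134 [[172, 153, 131], [177, 154, 133]]
136 [[204, 186, 162], [220, 220, 214]]
138 [[210, 191, 166], [202, 194, 182]]
140 [[202, 183, 158], [204, 198, 187]]
142 [[162, 143, 121], [182, 171, 157]]
motion 0.8443703703703703
```

Basket centred at the hook (top (322,214), predicted (322.6,215)). I'll let it settle and compare motion against a static patch.

Call:
apply_moves([
  [50,0,0,0,0],
  [50,0,0,0,0],
  [50,0,0,0,0],
  [50,0,0,0,0],
  [50,0,0,0,0],
  [50,0,0,0,0],
  [50,0,0,0,0],
  [50,0,0,0,0],
  [50,0,0,0,0],
  [50,0,0,0,0],
  [50,0,0,0,0],
  [50,0,0,0,0],
  [50,0,0,0,0],
  [50,0,0,0,0],
  [50,0,0,0,0],
  [50,0,0,0,0],
])

```text
time: 27.62
tool_pos: [435.1, 83.8, 280.8]
tcp_rot: [[-0.766, 0.643, -0.0], [0.643, 0.766, -0.0], [0.0, -0.0, -1.0]]
contact_force: [-0.4, -0.0, -0.3]
grip_width: 49.8
grip_force: 0.0
```

Run:
```python
from h import *
S=[snapshot("scene")["color"].astype(int) for _ in range(4)]
for k in(1,2,3):
    d=np.abs(S[k]-S[0]);print(d[205:290,250:310].mean(),d[205:290,250:310].max(),"static",d[330:415,400:460].mean(),d[330:415,400:460].max())
```

```text
0.6672549019607843 5 static 0.5706535947712418 5
0.6494117647058824 5 static 0.5775163398692811 5
0.6502614379084968 6 static 0.5867320261437908 5
```

The basket is still, so I'm handing in.

```bash
python3 -c "
from h import *
print(r.finish_job())"
```

```text
the job is handed in; nothing more can be done
None
```

I turned the carousel to its stop, hung the small basket on the empty hook and released it. It was hanging still with the arm clear when I handed the job in; no verdict came back.

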